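# Level the table-top griddle and hold the spirit level down

### The arm

A 7-joint arm with a two-finger parallel gripper is mounted at the origin on the work surface. World frame = base frame: x ahead of the robot, y to its left, z up, the work surface at z = 0. Lengths are in m, angles in rad, forces in N, time in s.
With the tool pointing down it reaches from about 0.35 to 0.9 m from the base axis. Payload 8.1 kg.
Tool frame: the origin (TCP) lies between the finger pads; the fingertips stand 25 mm ahead of it and the grasp point (between the pads) lies 6 mm ahead of it; z points along the fingers, y is the direction in which the jaws open and shut (so a half turn about z gives the same grasp; the last joint's range is limited). The gripper opens to 92 mm and grips with 3 to 60 N. Pads are 19 mm wide; open, the fingers measure 130 mm over their backs; the gripper's body (75 mm by 190 mm) begins 47 mm behind the grasp point.
Start: joints at [-1.309, 0.434, 0.025, 1.573, -0.012, 1.134, -0.075], TCP at [0.223, 0.584, 0.252] pointing down, gripper open.
Joint ranges: [-2.62, 2.62], [-0.44, 2.09], [-1.27, 1.32], [0.08, 2.57], [-1.32, 4.46], [0.12, 2], [-2.74, 2.74]. Speed limits (rad/s): [2.22, 2.22, 3.01, 3.01, 3.14, 3.14, 3.14].

### API

Orientations are given as a rotation vector (axis times angle).
In Python, from cell import * gives the robot as it stands.
- The arm moves only by the shell command python3 -m jog 'ROWS' [FORCE]. ROWS is JSON, one flat list of numbers, 5 for each row, row after row: the finger opening in mm, from 0 to 91.8, then the shift along the tool's x, y, z in units of 40 mm (1.0 is 40 mm), then the turn about the tool's z in units of 6 degrees (1.0 is 6 degrees). A call has 1 to 20 rows; each row shifts and turns the pose as measured when the row begins, along the tool's axes as they then stand; what a row does not reach is not made up. A row lasts 1/12 s, in which the tool goes at most 41.7 mm and 7.16 degrees, less where a joint would pass 70% of its speed; a pose out of reach is approached as far as the arm can. A call is refused whole if a number of a shift passes 1 or a number of a turn 1, either way. A call with a gripper value outside its range is refused whole. The fingers move at their own pace and stop on an object; FORCE is the grip in N (left out, the last holds). Time passes only in rows, so rows that do not move let the fingers close. It gives the time, the measured TCP pose, the force and the opening at its end, in the units of the state.
- observe(): the state, without advancing time (a new reading comes with each control period).
- get_image(name): name is "scene" or "top" or "wrist"; returns the picture (480x640x3 uint8, red, green, blue); there is no depth.
- camera_params(name): a dict with "intrinsics" (3x3 intrinsics, pixels), "dist_coeffs" ([k1, k2, p1, p2, k3] as OpenCV has them; the pictures are not rectified), "xyz" and "orientation" of the camera in the world. Camera axes: x right, y down, z forward; pixel columns grow to the right and rows downward; lengths in m; the calibration is good to about 2 mm. A picture is of the moment at which its call begins: read the wrist's pose just before it. camera_params takes no time and is no camera call; for the wrist camera it gives the pose at the moment of the call.
- sign_off(): hands the job in, once; it reports no verdict.
The state is a dict: "clock": time; "joints": joint angles; "dq": joint speeds; "joint_efforts": joint torques, N m; "position": TCP position; "ee_rot": TCP orientation; "force": force on the tool from outside, world axes, zero at the start; "ft_torque": the same for the moment, N m; "width": opening from 0.0 (shut) to 1.0 (fully open).
Only numpy, scipy, OpenCV 4.12 (cv2) and the standard library are available. Lean on these libraries where they do the work, as an engineer would, in place of code of your own. Each camera call takes 0.05 s, during which the arm holds its last target. There are 200 camera calls.

### The job

Lay the yellow spirit level gently, base down, on the griddle plate, lengthwise so that it points at the red wing knob, and let go of it. Then turn the red wing knob of the levelling foot until the bubble rests between the two black lines. Last, press down on the top of the level with the fingertips at about 10 N and finish while still pressing, the bubble still between the lines, and the bowl, jar and bottle left where they stand.

Things in the scene. Friction and masses are not known exactly. Their poses are not given: they have to be found in the camera images.
- level: Yellow spirit level, a bar 160 mm long (its x axis) x 30 wide (y) x 36 high (z), 0.2 to 0.3 kg, flat topped, origin at the centre of its underside. It starts base down on the counter. A green vial (60 x 18 mm, flush within 4 mm) lies on the top's +x half, centred at x = +46 mm. Grip it across its 30 mm width.
- level_pad (a point): Middle of the black rubber press pad on the level's flat top, 52 mm long, 36 mm above the underside and 14 mm from the level's centre towards its -x end. Same axes as the level.
- bubble (a joint): Displacement of the white bubble (17 mm long) from mid vial along the level's own x axis, m (+ towards its +x end), -0.019 to 0.019. The bubble climbs to the higher end, 0.6 mm per milliradian of slope, and takes about 1.5 s to rest after a change. It is clear of both black lines within about +-0.003.
- plate: Dark steel griddle plate on a grey housing, 180 (x) x 260 (y) mm. Its origin lies on the tilt hinge near its +y end, 36 mm below its top face; the red knob stands off its -y end. It tilts only about its x axis and is 9 to 24 milliradians out of level at the start. A splash guard 4 mm thin stands 23 mm above the +x edge. The stand is fixed to the counter.
- plate_mid (a point): Middle of the plate's flat top face, (0, -105, +36) mm from the plate's origin, about 74 mm above the counter when level. Same axes as the plate.
- foot_knob: Wing knob of the levelling foot. Origin on its vertical turning axis at the underside of its round black base, 66 mm above the counter, 310 mm from the plate's origin off its -y end; it never rises or sinks. It turns stiffly (0.15 N m) and stays where it is left. Its x axis lies along the red wing.
- knob_wing (a point): Centre of the red wing, 26 mm above the knob's origin: a bar 56 mm long (x) x 14 thick (y) x 34 high (z); pinch its thickness from above. Clockwise from above raises this end of the plate: the bubble moves towards the knob, 6.6 mm per radian. 0.9 to 2.1 rad are needed; it can turn well past that.
- prep_bowl: Bystander: glass bowl, 100 across, 45 high, origin under its centre.
- spice_jar: Bystander: jar with a red cap, 52 across, 85 high, origin under its centre.
- oil_bottle: Bystander: amber oil bottle, 60 across, 170 high, origin under its centre.
Things that resemble listed ones, but are neither listed nor needed, are in the scene too. There is more than one size of the level; the job needs the middle-sized.

How it is judged:
By the outcome, as a careful person would: the job done as asked, in the order asked, and still so for the second after the job is handed in, while the arm keeps its last pose, push and grip.
It also fails if it takes over 72 s, if anything falls off the work surface, if the arm or the gripper's body presses on something with over 40 N, if the wrist force passes 120 N, or if a joint passes its speed limit or range.

## Working session

There is one attempt and no reset: what is moved stays moved. The work goes in short steps, Python scripts to look and compute and a shell command to move; the robot and the scene stay as the last step left them, time stands still between calls to the robot, and variables do not carry over. Pictures are saved under pics/ and viewed, about 8 in all and at most 12, crops included, and the job is handed in when it is done.

```bash
mkdir -p pics && cat > h.py <<'E'
from cell import *
import numpy as np, cv2
from scipy.spatial.transform import Rotation as R
def snap(n,f):
    im=get_image(n); cv2.imwrite('pics/'+f,im[:,:,::-1]); return im
def cam(n):
    p=camera_params(n); o=np.array(p["orientation"],float)
    r=o if o.shape==(3,3) else R.from_rotvec(o).as_matrix()
    return np.array(p["intrinsics"],float),np.array(p["dist_coeffs"],float),np.array(p["xyz"],float),r
def px2w(c,u,v,z):
    K,d,t,r=c
    q=cv2.undistortPoints(np.array([[[u,v]]],float),K,d)[0,0]
    w=r@np.array([q[0],q[1],1]); return t+w*(z-t[2])/w[2]
def w2px(c,P):
    K,d,t,r=c
    P=np.atleast_2d(P)-t
    return cv2.projectPoints(P@r,np.zeros(3),np.zeros(3),K,d)[0][:,0]
def st():
    s=observe(); m=R.from_rotvec(s["ee_rot"]).as_matrix()
    print('t',round(s['clock'],2),'p',np.round(s['position'],4),'F',np.round(s['force'],1),'w',round(s['width']*91.8,1),'q7',round(s['joints'][6],2)); print('tool x',np.round(m[:,0],3),'y',np.round(m[:,1],3),'z',np.round(m[:,2],3)); return np.array(s['position']),m
E
python3 - <<'E'
from h import *
st()
for n in("top","scene"):
    snap(n,n+'1.png'); print(n,camera_params(n))
E
```

```text
t 0.0 p [0.2229 0.5834 0.2509] F [-0.7 -0.1  0.3] w 91.7 q7 -0.08
tool x [-0.934  0.357 -0.   ] y [ 0.357  0.934 -0.002] z [-0.    -0.002 -1.   ]
top {'intrinsics': array([[516.91728104,   0.        , 317.90006403],
       [  0.        , 516.91728104, 245.18829719],
       [  0.        ,   0.        ,   1.        ]]), 'dist_coeffs': array([-0.08608652,  0.        ,  0.        ,  0.        ,  0.        ]), 'xyz': array([0.22075013, 0.01237335, 1.55977951]), 'orientation': array([-2.15492486,  2.1365758 , -0.17780934])}
scene {'intrinsics': array([[592.51403448,   0.        , 330.56899703],
       [  0.        , 592.51403448, 240.25824126],
       [  0.        ,   0.        ,   1.        ]]), 'dist_coeffs': array([0.01946592, 0.        , 0.        , 0.        , 0.        ]), 'xyz': array([ 1.13727218, -0.14239045,  1.1748806 ]), 'orientation': array([-2.11723457, -1.62107641,  0.47809718])}
```

View pics/top1.png

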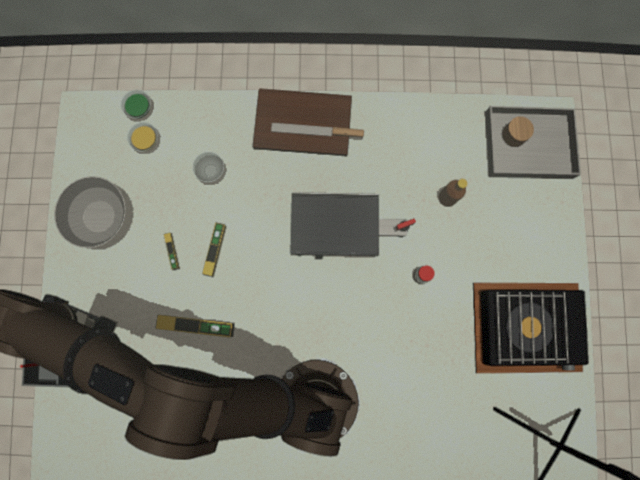

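View pics/scene1.png

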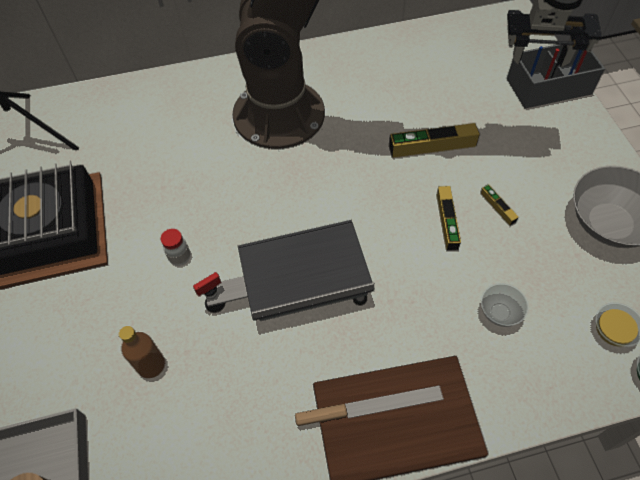

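Top view: the middle level runs from about (207,275) to (220,224), green vial towards the top end. The plate spans (291-379, 193-256), with the wing at (404,225). The bowl is at (209,167), jar at (425,273) and bottle at (453,191).

```bash
python3 - <<'E'
from h import *
c=cam("top")
im=cv2.imread('pics/top1.png')
a=im[215:285,150:240]; b=im[185:265,280:425]
cv2.imwrite('pics/crop1.png',np.hstack([cv2.resize(a,(400,311),interpolation=2),cv2.resize(cv2.copyMakeBorder(b,0,0,0,0,0),(400,221),interpolation=2) if 0 else cv2.copyMakeBorder(cv2.resize(b,(400,221),interpolation=2),0,90,0,0,0)]))
hsv=cv2.cvtColor(im,cv2.COLOR_BGR2HSV)
# saturated yellow/green/black blob of level: non-counter pixels
g=(hsv[:,:,2]<150)|(hsv[:,:,1]>90)
for (y0,y1,x0,x1) in((215,285,195,235),(225,275,155,190),(305,345,150,240)):
    ys,xs=np.nonzero(g[y0:y1,x0:x1]); r=cv2.minAreaRect(np.c_[xs+x0,ys+y0].astype(np.float32))
    B=[px2w(c,*p,0.036)[:2] for p in cv2.boxPoints(r)]
    print('centre',px2w(c,*r[0],.036),[np.round(p,3) for p in B], [round(np.linalg.norm(B[i]-B[i-1]),3) for i in range(2)])
for n,p,z in(('plate corners',(291,193),.074),('',(379,195),.074),('',(379,256),.074),('',(291,256),.074),('wing',(404,225),.109),('bowl',(209,167),.045),('jar',(426,272),.085),('bottlecap',(462,183),.17)):
    print(n,px2w(c,*p,z))
E
```

```text
centre [0.44254995 0.3066722  0.036     ] [array([0.367, 0.342]), array([0.528, 0.308]), array([0.519, 0.271]), array([0.359, 0.306])] [np.float64(0.038), np.float64(0.164)]
centre [0.43627246 0.43459713 0.036     ] [array([0.49 , 0.464]), array([0.496, 0.437]), array([0.383, 0.406]), array([0.377, 0.433])] [np.float64(0.117), np.float64(0.027)]
centre [0.20887385 0.35771337 0.036     ] [array([0.176, 0.502]), array([0.281, 0.49 ]), array([0.241, 0.214]), array([0.137, 0.228])] [np.float64(0.277), np.float64(0.106)]
plate corners [0.60802143 0.07814075 0.074     ]
 [ 0.60483962 -0.18256655  0.074     ]
 [ 0.4224386  -0.18049511  0.074     ]
 [0.42011889 0.07512483 0.074     ]
wing [ 0.50810314 -0.24899943  0.109     ]
bowl [0.6951919 0.3309296 0.045    ]
jar [ 0.37557194 -0.31474662  0.085     ]
bottlecap [ 0.61797927 -0.40456129  0.17      ]
```

View pics/crop1.png

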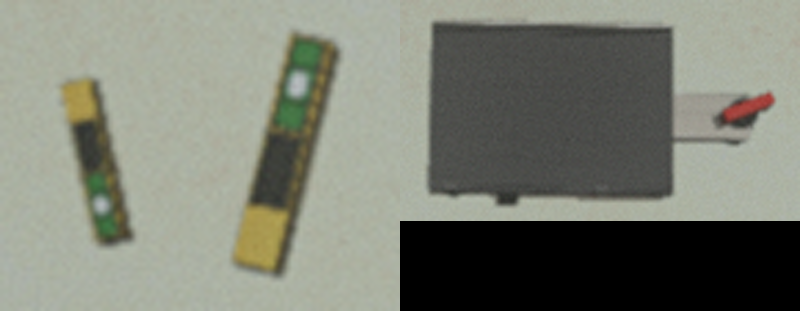

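```bash
python3 -m jog '[91,-0.76,-0.45,0.15,0, 91,-0.76,-0.45,0.15,0, 91,-0.76,-0.45,0.15,0, 91,-0.76,-0.45,0.15,0, 91,-0.76,-0.45,0.15,0, 91,-0.76,-0.45,0.15,0, 91,-0.76,-0.45,0.15,0, 91,-0.76,-0.45,0.15,0, 91,-0.76,-0.45,0.15,0, 91,-0.76,-0.45,0.15,0, 91,0,0,0,-0.75, 91,0,0,0,-0.75]' && python3 - <<'E'
from h import *
p,m=st(); c=cam("wrist"); im=snap("wrist","w1.png"); 
hsv=cv2.cvtColor(im,cv2.COLOR_RGB2HSV)
print(c[2], w2px(c,[[.443,.308,.036],[p[0],p[1],0.036]]))
E
```

```text
clock: 1.1
position: [0.448, 0.2941, 0.183]
ee_rot: [-0.313, -3.12, 0.01]
force: [-0.3, 1.0, 0.1]
width: 0.992
t 1.1 p [0.448  0.2941 0.183 ] F [-0.3  1.   0.1] w 91.0 q7 0.72
tool x [-0.98   0.199  0.005] y [ 0.198  0.98  -0.007] z [-0.007 -0.006 -1.   ]
[0.36916423 0.31091353 0.31833675] [[336.9011459  215.2242803 ]
 [318.43737767 225.91700341]]
```

View pics/w1.png

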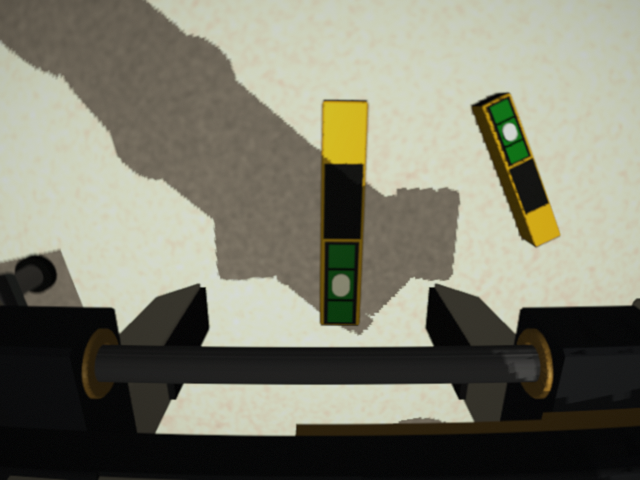

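The level's top runs from (345,100) to (340,324), with the vial at the lower end.

```bash
python3 - <<'E'
from h import *
p,m=st(); c=cam("wrist")
P=[px2w(c,u,v,.036) for u,v in((323,101),(368,101),(358,325),(321,324))]
for q in P: print(np.round(q,4))
P=np.array(P); ctr=P.mean(0); ax=(P[2]+P[3]-P[0]-P[1])/2
print('ctr',ctr,'len',np.linalg.norm(ax),'head',np.degrees(np.arctan2(ax[1],ax[0])),'toolx head',np.degrees(np.arctan2(-m[1,0],-m[0,0])))
d=ctr-p; d[2]=.034-p[2]; print('units',m.T@d/.04)
E
```

```text
t 1.15 p [0.4485 0.293  0.1829] F [ 0.4 -1.6  0.7] w 91.1 q7 0.73
tool x [-0.981  0.194  0.005] y [ 0.194  0.981 -0.008] z [-0.006 -0.007 -1.   ]
[0.3676 0.3117 0.036 ]
[0.3731 0.3399 0.036 ]
[0.5298 0.307  0.036 ]
[0.5236 0.28   0.036 ]
ctr [0.44852564 0.3096421  0.036     ] len 0.15966358172946546 head -11.681157978637257 toolx head -11.169377770455366
units [0.0609008  0.43855845 3.71827364]
```

```bash
python3 -m jog '[70,0.06,0.44,0,0.08, 70,0,0,0.8,0, 70,0,0,0.8,0, 70,0,0,0.8,0, 70,0,0,0.7,0, 70,0,0,0.4,0, 70,0,0,0.15,0, 70,0,0,0,0]' && python3 - <<'E'
from h import *
p,m=st(); d=np.array([.4485,.3096,.034])-p; print(m.T@d/.04)
E
```

```text
clock: 1.82
position: [0.4484, 0.3206, 0.032]
ee_rot: [-0.338, -3.12, -0.0]
force: [-0.3, -0.9, 0.5]
width: 0.762
t 1.82 p [0.4484 0.3206 0.032 ] F [-0.3 -0.9  0.5] w 69.9 q7 0.69
tool x [-0.977  0.214  0.003] y [ 0.214  0.977 -0.   ] z [-0.003  0.    -1.   ]
[-0.0620083  -0.26847054 -0.05088601]
```

```bash
python3 -m jog '[60,-0.06,-0.27,0,0, 60,0,0,-0.03,0, 30,0,0,0,0, 10,0,0,0,0, 10,0,0,0,0, 10,0,0,0,0, 10,0,0,0,0]' 25 && python3 - <<'E'
from h import *
p,m=st(); d=np.array([.4485,.3096,.034])-p; print(m.T@d/.04)
E
```

```text
clock: 2.4
position: [0.4506, 0.3117, 0.0386]
ee_rot: [0.341, 3.121, 0.009]
force: [-0.9, -1.3, -0.3]
width: 0.341
t 2.4 p [0.4506 0.3117 0.0386] F [-0.9 -1.3 -0.3] w 31.3 q7 0.7
tool x [-0.976  0.216 -0.001] y [0.216 0.976 0.006] z [ 0.003  0.006 -1.   ]
[ 0.03897776 -0.06326963  0.11511879]
```

```bash
python3 -m jog '[10,0,0,0,0, 10,0,0,-0.3,0, 10,0,0,-0.3,1, 10,0,0,-0.3,1, 10,0,0,-0.3,1, 10,0,0,-0.3,1, 10,0,0,-0.3,1, 10,0,0,-0.3,1, 10,0,0,-0.3,1, 10,0,0,-0.3,1, 10,0,0,-0.3,1, 10,0,0,-0.3,1, 10,0,0,-0.3,1, 10,0,0,0,1, 10,0,0,0,1, 10,0,0,0,0]' && python3 - <<'E'
from h import *
p,m=st(); d=np.array([.513,-.052,.17])-p; print(m.T@d/.04)
E
```

```text
clock: 3.73
position: [0.4453, 0.3092, 0.186]
ee_rot: [-2.297, -2.133, 0.007]
force: [0.2, 0.4, -3.2]
width: 0.324
t 3.73 p [0.4453 0.3092 0.186 ] F [ 0.2  0.4 -3.2] w 29.8 q7 -0.54
tool x [0.074 0.997 0.001] y [ 0.997 -0.074 -0.008] z [-0.008  0.002 -1.   ]
[-8.88049208  2.36137903  0.36821799]
```

```bash
python3 -m jog '[10,-0.5,0.13,0,0, 10,-0.8,0.2,0,0, 10,-0.8,0.2,0,0, 10,-0.8,0.2,0,0, 10,-0.8,0.2,0,0, 10,-0.8,0.2,0,0, 10,-0.8,0.2,0,0, 10,-0.8,0.2,0,0, 10,-0.8,0.2,0,0, 10,-0.8,0.2,0,0, 10,-0.6,0.2,0,0, 10,-0.3,0.1,0,-0.5, 10,0,0,0,0, 10,0,0,0,0]' && python3 - <<'E'
from h import *
p,m=st(); d=np.array([.513,-.052,.17])-p; print(m.T@d/.04)
snap("wrist","w2.png")
snap("top","t2.png");snap("scene","s2.png")
a=cv2.imread('pics/t2.png')[150:300,260:460]; b=cv2.imread('pics/w2.png')
cv2.imwrite('pics/c2.png',np.hstack([cv2.resize(a,(400,300),interpolation=2),cv2.resize(b,(400,300))]))
E
```

```text
clock: 4.9
position: [0.5147, -0.0521, 0.1801]
ee_rot: [-2.168, -2.259, 0.017]
force: [-0.4, 0.1, -3.6]
width: 0.322
t 4.9 p [ 0.5147 -0.0521  0.1801] F [-0.4  0.1 -3.6] w 29.6 q7 0.3
tool x [-0.041  0.999 -0.   ] y [ 0.999  0.041 -0.015] z [-0.015 -0.001 -1.   ]
[ 0.00532909 -0.03927919  0.2538702 ]
```

View pics/c2.png

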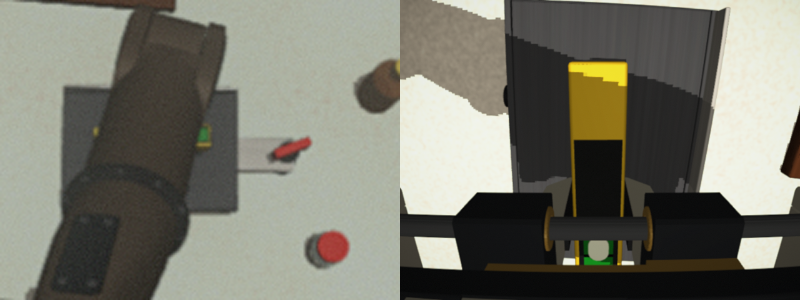

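The level is held aligned above the plate. Its guard is on the right, and the wing is near (404,224) in the top view.

```bash
python3 - <<'E'
from h import *
p,m=st(); c=cam("wrist"); t=cam("top"); s=cam("scene")
for u,v in((176,3),(178,150),(178,290),(500,16),(480,150),(464,300)): print((u,v),np.round(px2w(c,u,v,.074)[:2],4))
for u,v,z in((273,103,.1),(365,103,.1)): print('level -x end',px2w(c,u,v,p[2]-.0386+.036))
im=cv2.imread('pics/t2.png')
h=cv2.cvtColor(im,cv2.COLOR_BGR2HSV); r=((h[:,:,0]<8)|(h[:,:,0]>172))&(h[:,:,1]>150)&(h[:,:,2]>90)
ys,xs=np.nonzero(r[205:245,385:425]); print('red top',xs.mean()+385,ys.mean()+205,px2w(t,xs.mean()+385,ys.mean()+205,.107))
R_=cv2.minAreaRect(np.c_[xs+385,ys+205].astype(np.float32)); print([np.round(px2w(t,*q,.107)[:2],3) for q in cv2.boxPoints(R_)])
im=cv2.imread('pics/s2.png')
h=cv2.cvtColor(im,cv2.COLOR_BGR2HSV); r=((h[:,:,0]<8)|(h[:,:,0]>172))&(h[:,:,1]>150)&(h[:,:,2]>90)
ys,xs=np.nonzero(r[260:310,185:235]); print('red scene',px2w(s,xs.mean()+185,ys.mean()+260,.097))
E
```

```text
t 5.05 p [ 0.5147 -0.0503  0.1802] F [ 0.3  0.4 -3. ] w 30.2 q7 0.29
tool x [-0.043  0.999  0.   ] y [ 0.999  0.043 -0.015] z [-0.015 -0.    -1.   ]
(176, 3) [0.4335 0.0794]
(178, 150) [0.4318 0.0022]
(178, 290) [ 0.427  -0.0851]
(500, 16) [0.6041 0.0804]
(480, 150) [0.6029 0.0098]
(464, 300) [ 0.6072 -0.0833]
level -x end [0.49739845 0.0302067  0.17760667]
level -x end [0.52607949 0.03142692 0.17760667]
red top 405.7413793103448 223.4310344827586 [ 0.51315344 -0.25449209  0.107     ]
[array([ 0.511, -0.23 ]), array([ 0.527, -0.278]), array([ 0.516, -0.281]), array([ 0.5  , -0.234])]
red scene [ 0.51135145 -0.25589571  0.097     ]
```

```bash
python3 -m jog '[10,0,0,0.3,0.5, 10,0,0,0.4,0, 10,0,0,0.4,0, 10,0,0,0.25,0, 10,0,0,0.12,0, 10,0,0,0,0, 10,0,0,0,0]' && python3 -c "from h import *
st()"
```

```text
clock: 5.63
position: [0.5141, -0.0406, 0.1196]
ee_rot: [-2.21, -2.215, 0.012]
force: [0.3, 0.3, -2.5]
width: 0.323
t 5.63 p [ 0.5141 -0.0406  0.1196] F [ 0.3  0.3 -2.5] w 29.7 q7 0.31
tool x [-0.003  1.     0.004] y [ 1.     0.003 -0.014] z [-0.014  0.004 -1.   ]
```

```bash
python3 -m jog '[10,-0.2,0,0.03,0.1, 10,0,0,0.04,0, 10,0,0,0.04,0, 10,0,0,0,0]' && python3 -c "from h import *
st()"
```

```text
clock: 5.97
position: [0.5154, -0.0493, 0.1168]
ee_rot: [-2.223, -2.205, 0.008]
force: [-1.0, 0.2, -2.5]
width: 0.322
t 5.97 p [ 0.5154 -0.0493  0.1168] F [-1.   0.2 -2.5] w 29.6 q7 0.32
tool x [0.008 1.    0.004] y [ 1.    -0.008 -0.011] z [-0.011  0.004 -1.   ]
```

```bash
python3 -m jog '[10,0,0,0.04,0, 10,0,0,0,0]' && python3 -c "from h import *
st()"
```

```text
clock: 6.13
position: [0.5157, -0.0497, 0.1155]
ee_rot: [-2.224, -2.204, 0.007]
force: [0.1, -0.3, -3.2]
width: 0.327
t 6.13 p [ 0.5157 -0.0497  0.1155] F [ 0.1 -0.3 -3.2] w 30.0 q7 0.32
tool x [0.009 1.    0.004] y [ 1.    -0.009 -0.01 ] z [-0.01   0.004 -1.   ]
```

```bash
python3 -m jog '[10,0,0,0.03,0, 10,0,0,0,0]' && python3 -m jog '[10,0,0,0.03,0, 10,0,0,0,0]'
```

```text
clock: 6.3
position: [0.5158, -0.0497, 0.1144]
ee_rot: [-2.225, -2.204, 0.007]
force: [-0.1, -0.1, -2.5]
width: 0.325
clock: 6.47
position: [0.5158, -0.0496, 0.1131]
ee_rot: [-2.224, -2.204, 0.007]
force: [0.7, 0.4, -2.8]
width: 0.321
```

```bash
python3 -m jog '[10,0,0,0.03,0, 10,0,0,0,0]'
```

```text
clock: 6.63
position: [0.5159, -0.0495, 0.1119]
ee_rot: [-2.225, -2.205, 0.006]
force: [-0.1, -1.6, -1.0]
width: 0.325
```

Contact is starting (force unloading); one or two more small steps.

```bash
python3 -m jog '[10,0,0,0.02,0, 10,0,0,0,0]' && python3 -m jog '[10,0,0,0.015,0, 10,0,0,0,0]'
```

```text
clock: 6.8
position: [0.516, -0.0496, 0.1119]
ee_rot: [-2.224, -2.204, 0.005]
force: [0.1, -0.6, -2.7]
width: 0.321
clock: 6.97
position: [0.5161, -0.0496, 0.1118]
ee_rot: [-2.224, -2.204, 0.004]
force: [-0.7, -0.6, -2.1]
width: 0.323
```

```bash
python3 -m jog '[10,0,0,0.04,0, 10,0,0,0,0]'
```

```text
clock: 7.13
position: [0.516, -0.0496, 0.1116]
ee_rot: [-2.224, -2.204, 0.003]
force: [-0.3, 0.3, -2.7]
width: 0.327
```

```bash
python3 -m jog '[10,0,0,0.08,0, 10,0,0,0,0]' && python3 - <<'E'
from h import *
st(); im=snap("scene","s3.png"); cv2.imwrite('pics/c3.png',cv2.resize(im[190:330,170:400,::-1],(690,420),interpolation=2))
E
```

```text
clock: 7.3
position: [0.5163, -0.0499, 0.11]
ee_rot: [-2.225, -2.204, -0.0]
force: [-0.4, -0.4, -2.7]
width: 0.323
t 7.3 p [ 0.5163 -0.0499  0.11  ] F [-0.4 -0.4 -2.7] w 29.6 q7 0.33
tool x [0.01  1.    0.007] y [ 1.    -0.01  -0.007] z [-0.007  0.007 -1.   ]
```

View pics/c3.png

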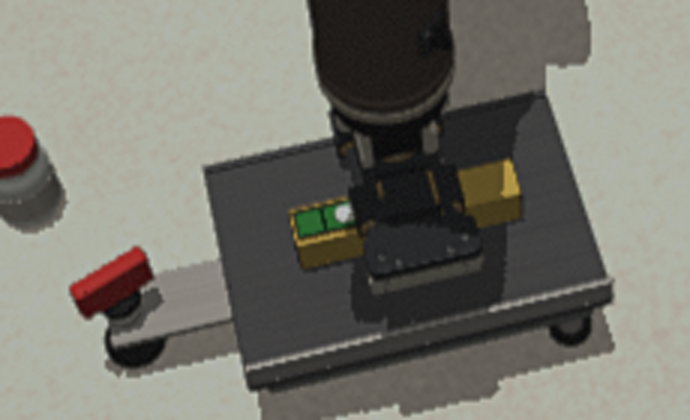

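```bash
python3 -m jog '[10,0,0,0.03,0, 10,0,0,0,0]'; python3 -m jog '[10,0,0,0.03,0, 10,0,0,0,0]'
```

```text
clock: 7.52
position: [0.5165, -0.0499, 0.1096]
ee_rot: [-2.225, -2.203, -0.001]
force: [1.3, 0.0, -2.6]
width: 0.322
clock: 7.68
position: [0.5166, -0.05, 0.1097]
ee_rot: [-2.225, -2.203, -0.003]
force: [-0.2, 0.2, -2.3]
width: 0.323
```

```bash
python3 -m jog '[10,0,0,0.03,0, 10,0,0,0,0]'; python3 -m jog '[10,0,0,0.03,0, 10,0,0,0,0]'
```

```text
clock: 7.85
position: [0.5168, -0.05, 0.1096]
ee_rot: [-2.225, -2.202, -0.005]
force: [-0.3, -0.6, -2.2]
width: 0.326
clock: 8.02
position: [0.517, -0.05, 0.1095]
ee_rot: [-2.225, -2.202, -0.007]
force: [-0.9, -0.5, -3.3]
width: 0.325
```

```bash
python3 -m jog '[10,0,0,0.06,0, 10,0,0,0,0]'; python3 -m jog '[10,0,0,0.06,0, 10,0,0,0,0]'
```

```text
clock: 8.18
position: [0.5171, -0.0502, 0.1082]
ee_rot: [-2.226, -2.202, -0.009]
force: [0.1, 1.0, -2.5]
width: 0.327
clock: 8.35
position: [0.5173, -0.0504, 0.1068]
ee_rot: [-2.226, -2.201, -0.01]
force: [-0.8, 0.3, -2.5]
width: 0.324
```

```bash
python3 -m jog '[10,0,0,0.06,0, 10,0,0,0,0]'
```

```text
clock: 8.52
position: [0.5175, -0.0506, 0.1053]
ee_rot: [-2.226, -2.201, -0.012]
force: [-0.0, 0.7, -2.6]
width: 0.328
```

```bash
python3 -m jog '[10,0,0,0.05,0, 10,0,0,0,0]'; python3 -m jog '[10,0,0,0.05,0, 10,0,0,0,0]'; python3 -c "from h import *
st()"
```

```text
clock: 8.68
position: [0.5177, -0.0507, 0.1042]
ee_rot: [-2.226, -2.201, -0.013]
force: [0.0, -0.1, -1.8]
width: 0.324
clock: 8.85
position: [0.5177, -0.0508, 0.1031]
ee_rot: [-2.226, -2.2, -0.015]
force: [0.3, -0.8, -2.9]
width: 0.327
t 8.85 p [ 0.5177 -0.0508  0.1031] F [ 0.3 -0.8 -2.9] w 30.0 q7 0.35
tool x [0.012 1.    0.015] y [ 1.    -0.012 -0.002] z [-0.001  0.015 -1.   ]
```

```bash
python3 -m jog '[10,0,0,0.05,0, 10,0,0,0,0]'; python3 -m jog '[10,0,0,0.04,0, 10,0,0,0,0]'
```

```text
clock: 9.02
position: [0.5178, -0.0509, 0.1019]
ee_rot: [-2.226, -2.2, -0.016]
force: [0.3, 0.0, -2.3]
width: 0.324
clock: 9.18
position: [0.5179, -0.051, 0.1012]
ee_rot: [-2.226, -2.199, -0.018]
force: [0.4, -0.2, -1.8]
width: 0.324
```

```bash
python3 - <<'E'
from h import *
p,m=st(); s=cam("scene"); im=snap("scene","s4.png")
out=im.copy()
# predicted level box outlines with offset hypotheses
a=cv2.resize(im[235:300,250:350,::-1],(800,520),interpolation=cv2.INTER_CUBIC)
for off,col in((.0386,(0,0,255)),(.030,(255,255,0))):
    X=-m[:,0];Y=m[:,1];Z=-m[:,2]; o=p-off*Z
    pts=[o+sx*.08*X+sy*.015*Y+h*Z for sx in(1,-1) for sy in(1,-1) for h in(0,.036)]
    for q in w2px(s,pts): cv2.circle(a,(int((q[0]-250+.5)*8),int((q[1]-235+.5)*8)),4,col,-1)
cv2.imwrite('pics/c4.png',a)
E
```

```text
t 9.18 p [ 0.5179 -0.051   0.1012] F [ 0.4 -0.2 -1.8] w 29.7 q7 0.35
tool x [0.012 1.    0.017] y [ 1.    -0.012 -0.001] z [-0.001  0.017 -1.   ]
```

View pics/c4.png

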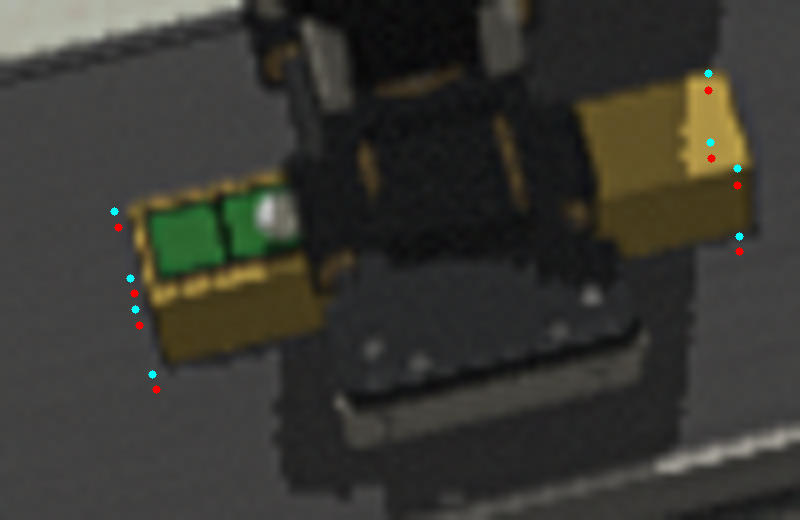

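```bash
python3 -m jog '[10,0,0,0.04,0, 10,0,0,0,0]'; python3 -m jog '[10,0,0,0.04,0, 10,0,0,0,0]'
```

```text
clock: 9.4
position: [0.5179, -0.0511, 0.1004]
ee_rot: [-2.226, -2.198, -0.019]
force: [-0.4, 0.1, -2.3]
width: 0.326
clock: 9.57
position: [0.5179, -0.0512, 0.0997]
ee_rot: [-2.226, -2.198, -0.02]
force: [0.6, 0.3, -1.8]
width: 0.323
```

```bash
python3 -m jog '[10,0,0,0.04,0, 10,0,0,0,0]'
```

```text
clock: 9.73
position: [0.518, -0.0512, 0.0989]
ee_rot: [-2.226, -2.198, -0.021]
force: [-0.3, -0.0, -3.1]
width: 0.324
```

```bash
python3 -m jog '[10,0,0,0.04,0, 10,0,0,0,0]'
```

```text
clock: 9.9
position: [0.518, -0.0513, 0.0983]
ee_rot: [-2.226, -2.197, -0.023]
force: [-0.8, 0.3, 1.6]
width: 0.327
```

```bash
python3 -m jog '[31,0,0,0,0, 33,0,0,0,0, 36,0,0,0,0, 45,0,0,0,0, 50,0,0,0,0, 50,0,0,0,0, 50,0,0,-0.1,0, 50,0,0,-0.3,0, 50,0,0,-0.5,0, 50,0,0,-0.8,0, 50,0,0,-0.8,0, 50,0,0,0,0, 50,0,0,0,0, 50,0,0,0,0]' && python3 - <<'E'
from h import *
p,m=st(); im=snap("wrist","w3.png"); s=snap("scene","s5.png")
cv2.imwrite('pics/c5.png',np.hstack([cv2.resize(im[:,:,::-1],(400,300)),cv2.resize(s[190:325,185:365,::-1],(400,300),interpolation=2)]))
E
```

```text
clock: 11.07
position: [0.5175, -0.053, 0.1981]
ee_rot: [-2.226, -2.198, -0.015]
force: [-0.3, 0.4, -0.1]
width: 0.547
t 11.07 p [ 0.5175 -0.053   0.1981] F [-0.3  0.4 -0.1] w 50.2 q7 0.26
tool x [0.013 1.    0.016] y [ 1.    -0.013 -0.003] z [-0.003  0.016 -1.   ]
```

View pics/c5.png

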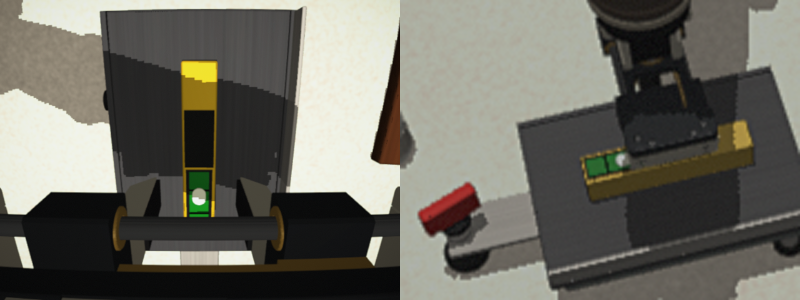

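The level lies flat on the plate, lined up with the knob, with its bubble off towards the -x end. Next I measure the bubble and move over the knob.

```bash
cat >> h.py <<'E'
def bubble(im,c,z=.1095,name="wrist"):
    h=cv2.cvtColor(im,cv2.COLOR_RGB2HSV)
    n,l,s,ce=cv2.connectedComponentsWithStats(((h[:,:,0]>50)&(h[:,:,0]<85)&(h[:,:,1]>110)&(h[:,:,2]>40)).astype(np.uint8))
    G=np.zeros(l.shape,bool)
    for i in range(1,n):
        if s[i,4]>15:
            w=px2w(c,*ce[i],z)
            if abs(w[0]-.515)<.04 and -.14<w[1]<-.04: G|=l==i
    ys,xs=np.nonzero(G)
    P=np.array([px2w(c,u,v,z) for u,v in zip(xs,ys)])
    x0,x1,y0,y1=xs.min(),xs.max(),ys.min(),ys.max()
    W=(h[:,:,1]<60)&(h[:,:,2]>90); H=np.zeros_like(W); 
    hull=cv2.convexHull(np.c_[xs,ys].astype(np.int32)); hm=np.zeros(W.shape,np.uint8); cv2.fillConvexPoly(hm,hull,1)
    yb,xb=np.nonzero(W&(hm>0)); B=np.array([px2w(c,u,v,z) for u,v in zip(xb,yb)])
    print('vial y range',P[:,1].min(),P[:,1].max(),'x',P[:,0].min(),P[:,0].max(),'bubble n',len(B),'y',B[:,1].min(),B[:,1].max(),'mid',(B[:,1].min()+B[:,1].max())/2)
def redwing(im,c,z=.109):
    h=cv2.cvtColor(im,cv2.COLOR_RGB2HSV)
    r=(((h[:,:,0]<8)|(h[:,:,0]>172))&(h[:,:,1]>140)&(h[:,:,2]>60)).astype(np.uint8)
    n,l,s,ce=cv2.connectedComponentsWithStats(r)
    for i in range(1,n):
        if s[i,4]>60:
            w=px2w(c,*ce[i],z)
            if np.hypot(w[0]-.513,w[1]+.255)<.05:
                ys,xs=np.nonzero(l==i); q=cv2.boxPoints(cv2.minAreaRect(np.c_[xs,ys].astype(np.float32)))
                B=np.array([px2w(c,*k,z) for k in q]); e=B[1]-B[0]; f=B[2]-B[1]
                if np.linalg.norm(f)>np.linalg.norm(e): e,f=f,e
                print('wing',s[i,4],np.round(B.mean(0),4),'L',np.linalg.norm(e),np.linalg.norm(f),'head',np.degrees(np.arctan2(e[1],e[0]))%180)
E
python3 - <<'E'
from h import *
p,m=st(); c=cam("wrist"); im=cv2.imread('pics/w3.png')[:,:,::-1].copy()
bubble(im,c)
for u,v in((290,100),(347,100)): print(px2w(c,u,v,.109))
d=np.array([.513,-.255,.22])-p; print(m.T@d/.04)
E
```

```text
t 11.17 p [ 0.517  -0.0528  0.1973] F [ 0.1  0.6 -0.1] w 49.9 q7 0.26
tool x [0.013 1.    0.016] y [ 1.    -0.012 -0.005] z [-0.005  0.016 -1.   ]
vial y range -0.11037256150811922 -0.06367854205734236 x 0.5068520960119793 0.5260766465076882 bubble n 495 y -0.09680417516189907 -0.0799097226903091 mid -0.08835694892610409
[0.50393466 0.03143024 0.109     ]
[0.53289679 0.03106182 0.109     ]
[-5.044901   -0.03901345 -0.64982606]
```

```bash
python3 -m jog '[50,-0.3,0,-0.3,0, 50,-0.7,0,-0.2,-1, 50,-0.8,-0.1,-0.1,-1, 50,-0.8,-0.2,0,-1, 50,-0.8,-0.25,0,-0.2, 50,-0.7,-0.25,0,0, 50,-0.5,-0.15,0,0, 50,-0.2,0,0,0, 50,0,0,0,0, 50,0,0,0,0]' && python3 - <<'E'
from h import *
p,m=st(); c=cam("wrist"); im=snap("wrist","w4.png"); redwing(im,c); print('tool x head',np.degrees(np.arctan2(m[1,0],m[0,0])))
t=snap("top","t4.png"); bubble(t,cam("top")) 
E
```

```text
clock: 12.0
position: [0.5123, -0.2535, 0.2057]
ee_rot: [-1.788, -2.542, -0.001]
force: [0.1, -0.2, -0.3]
width: 0.541
t 12.0 p [ 0.5123 -0.2535  0.2057] F [ 0.1 -0.2 -0.3] w 49.7 q7 0.97
tool x [-0.338  0.941  0.028] y [ 0.941  0.338 -0.019] z [-0.027  0.02  -0.999]
wing 2229 [ 0.5148 -0.252   0.109 ] L 0.05973012226235265 0.013456558194976565 head 110.49981681846245
tool x head 109.73563523200318
vial y range -0.12237054611728863 -0.06498946501710856 x 0.5065838629205727 0.5236817764625372 bubble n 32 y -0.09652481798854945 -0.07931711935111031 mid -0.08792096866982987
```

```bash
python3 -m jog '[50,-0.07,0.09,0.3,0.1, 50,0,0,0.6,0, 50,0,0,0.6,0, 50,0,0,0.5,0, 50,0,0,0.3,0, 50,0,0,0.1,0, 50,0,0,0,0]' && python3 - <<'E'
from h import *
p,m=st(); print('tool x head',np.degrees(np.arctan2(m[1,0],m[0,0])),m.T@(np.array([.514,-.253,.104])-p)/.04)
E
```

```text
clock: 12.68
position: [0.519, -0.2397, 0.1031]
ee_rot: [-1.783, -2.545, -0.01]
force: [0.7, -0.8, 0.7]
width: 0.537
t 12.68 p [ 0.519  -0.2397  0.1031] F [ 0.7 -0.8  0.7] w 49.3 q7 1.02
tool x [-0.341  0.94   0.032] y [ 0.94   0.341 -0.014] z [-0.024  0.025 -0.999]
tool x head 109.93745545265895 [-0.27009581 -0.23114721 -0.02896116]
```

```bash
python3 -m jog '[50,-0.27,-0.2,0,0, 50,0,0,0,0, 30,0,0,0,0, 5,0,0,0,0, 5,0,0,0,0, 5,0,0,0,0, 5,0,0,0,0]' 40 && python3 - <<'E'
from h import *
p,m=st(); print('tool x head',np.degrees(np.arctan2(m[1,0],m[0,0])),m.T@(np.array([.514,-.253,.104])-p)/.04)
E
```

```text
clock: 13.27
position: [0.5173, -0.2531, 0.1059]
ee_rot: [-1.784, -2.55, -0.013]
force: [0.3, -0.2, -0.5]
width: 0.231
t 13.27 p [ 0.5173 -0.2531  0.1059] F [ 0.3 -0.2 -0.5] w 21.2 q7 1.04
tool x [-0.342  0.939  0.029] y [ 0.939  0.343 -0.01 ] z [-0.019  0.024 -1.   ]
tool x head 110.0279519801847 [ 0.02836507 -0.07619697  0.04994707]
```

Still closing; finish, then turn about 20° and check.

```bash
python3 -m jog '[5,0.02,-0.06,0,0, 5,0,0,0,0, 5,0,0,0,0]' && python3 -m jog '[5,0,0,0,0.7, 5,0,0,0,0.7, 5,0,0,0,0.7, 5,0,0,0,0.7, 5,0,0,0,0.7, 5,0,0,0,0]' && python3 - <<'E'
from h import *
p,m=st(); print('tool x head',np.degrees(np.arctan2(m[1,0],m[0,0])),m.T@(np.array([.514,-.253,.104])-p)/.04, observe()['ft_torque'])
E
```

```text
clock: 13.52
position: [0.5156, -0.2529, 0.1062]
ee_rot: [-1.784, -2.552, -0.014]
force: [1.2, -1.5, -1.3]
width: 0.152
clock: 14.02
position: [0.5167, -0.2527, 0.1062]
ee_rot: [-2.236, -2.168, -0.008]
force: [-0.2, -0.7, -0.8]
width: 0.148
t 14.02 p [ 0.5167 -0.2527  0.1062] F [-0.2 -0.7 -0.8] w 13.6 q7 0.74
tool x [0.031 0.999 0.022] y [ 0.999 -0.03  -0.016] z [-0.015  0.023 -1.   ]
tool x head 88.23279761394716 [-0.01021277 -0.0668451   0.05707432] [-0.0881221  -0.51259411 -0.13410864]
```

```bash
python3 -m jog '[5,0,0,0,0.7, 5,0,0,0,0.7, 5,0,0,0,0.7, 5,0,0,0,0.7, 5,0,0,0,0.7, 5,0,0,0,0.7, 5,0,0,0,0.5, 5,0,0,0,0, 5,0,0,0,0, 5,0,0,0,0, 5,0,0,0,0, 5,0,0,0,0, 5,0,0,0,0, 5,0,0,0,0, 5,0,0,0,0, 5,0,0,0,0, 5,0,0,0,0, 5,0,0,0,0]' && python3 -m jog '[5,0,0,0,0, 5,0,0,0,0, 5,0,0,0,0, 5,0,0,0,0, 5,0,0,0,0, 5,0,0,0,0, 5,0,0,0,0, 5,0,0,0,0]' && python3 - <<'E'
from h import *
p,m=st(); print('tool x head',np.degrees(np.arctan2(m[1,0],m[0,0])),m.T@(np.array([.514,-.253,.104])-p)/.04, observe()['ft_torque'])
t=snap("top","t5.png"); bubble(t,cam("top")); bubble(snap("wrist","w5.png"),cam("wrist"))
E
```

```text
clock: 15.52
position: [0.518, -0.2531, 0.1063]
ee_rot: [-2.691, -1.573, -0.001]
force: [0.6, -0.2, -1.5]
width: 0.154
clock: 16.18
position: [0.518, -0.2532, 0.1063]
ee_rot: [-2.691, -1.573, -0.001]
force: [0.5, -0.7, -2.2]
width: 0.152
t 16.18 p [ 0.518  -0.2532  0.1063] F [ 0.5 -0.7 -2.2] w 13.9 q7 0.35
tool x [0.491 0.871 0.013] y [ 0.871 -0.49  -0.02 ] z [-0.012  0.021 -1.   ]
tool x head 60.61610790375864 [-0.04626028 -0.08762448  0.05766854] [-0.33854976 -0.69064965 -0.16939765]Traceback (most recent call last):
  File "<stdin>", line 3, in <module>
  File "h.py", line 31, in bubble
    x0,x1,y0,y1=xs.min(),xs.max(),ys.min(),ys.max()
                ~~~~~~^^
    return umr_minimum(a, axis, None, out, keepdims, initial, where)
ValueError: zero-size array to reduction operation minimum which has no identity
```

Top view is blocked here; use the wrist and scene cameras.

```bash
python3 - <<'E'
from h import *
w=snap("wrist","w5.png"); s=snap("scene","s6.png")
for n,im in(("wrist",w),("scene",s)):
    try: bubble(im,cam(n))
    except Exception as e: print(n,'none')
try: bubble(cv2.imread('pics/s5.png')[:,:,::-1].copy(),cam("scene"))
except Exception as e: print('none')
cv2.imwrite('pics/c6.png',np.hstack([cv2.resize(w[:,:,::-1],(400,300)),cv2.resize(s[190:325,185:365,::-1],(400,300),interpolation=2)]))
E
```

```text
wrist none
vial y range -0.12236954926395494 -0.06211287023353085 x 0.5064190962660908 0.5266101264727243 bubble n 43 y -0.0993927385098501 -0.08381664975338746 mid -0.09160469413161879
vial y range -0.1228540144944533 -0.0864392451748397 x 0.5080699604975278 0.5271318016795188 bubble n 15 y -0.09539263427640102 -0.08939295092888283 mid -0.09239279260264192
```

```bash
python3 -m jog '[20,0,0,0,0, 40,0,0,0,0, 40,0,0,0,0, 40,0,0,0,0, 40,0,0,-0.2,0, 40,0,0,-0.5,0, 40,0,0,-0.7,-0.5, 40,0,0,-0.7,-1, 40,0,0,-0.4,-1, 40,0,0,0,-1, 40,0,0,0,-1, 40,0,0,0,-0.5, 40,0,0,0,0, 40,0,0,0,0, 40,0,0,0,0, 40,0,0,0,0, 40,0,0,0,0]' && python3 - <<'E'
from h import *
p,m=st(); print('tool x head',np.degrees(np.arctan2(m[1,0],m[0,0])))
for n in("top","scene"):
    im=snap(n,n+"7.png")
    try: bubble(im,cam(n))
    except Exception: print(n,'none')
# pad: level centre y = vial mid + .046 ; pad +14mm
print(m.T@(np.array([.518,-.034,.18])-p)/.04)
E
```

```text
clock: 17.75
position: [0.5169, -0.2567, 0.2171]
ee_rot: [-2.174, -2.235, -0.006]
force: [0.2, -0.4, 0.9]
width: 0.438
t 17.75 p [ 0.5169 -0.2567  0.2171] F [ 0.2 -0.4  0.9] w 40.2 q7 0.71
tool x [-0.028  0.999  0.02 ] y [ 1.     0.028 -0.014] z [-0.014  0.02  -1.   ]
tool x head 91.57689219940396
vial y range -0.12237054611728863 -0.06498730797470387 x 0.508995406026445 0.5240768824652213 bubble n 30 y -0.10226236781703361 -0.08504921552025357 mid -0.0936557916686436
vial y range -0.12236954926395494 -0.06211287023353085 x 0.5069694056346378 0.5266101264727243 bubble n 43 y -0.0993927385098501 -0.08381664975338746 mid -0.09160469413161879
[5.54411187 0.19491073 1.03562219]
```

```bash
python3 -m jog '[0,0.4,0,0,0, 0,0.8,0,0,0, 0,0.8,0.05,0,0, 0,0.8,0.05,0.1,0.2, 0,0.8,0.05,0.2,0, 0,0.8,0,0.2,0, 0,0.7,0,0.2,0, 0,0.4,0,0.3,0, 0,0,0,0.3,0, 0,0,0,0.2,0, 0,0,0,0,0, 0,0,0,0,0]' 20 && python3 - <<'E'
from h import *
p,m=st(); print(m.T@(np.array([.5165,-.0345,.145])-p)/.04)
E
```

```text
clock: 18.85
position: [0.5185, -0.0269, 0.1574]
ee_rot: [-2.206, -2.205, -0.0]
force: [0.6, 0.0, -0.2]
width: 0.003
t 18.85 p [ 0.5185 -0.0269  0.1574] F [ 0.6  0.  -0.2] w 0.2 q7 0.29
tool x [0.001 1.    0.016] y [ 1.    -0.001 -0.016] z [-0.016  0.016 -1.   ]
[-0.19501163 -0.04538483  0.30816067]
```

```bash
python3 -m jog '[0,-0.2,-0.04,0.1,0, 0,0,0,0.15,0, 0,0,0,0.1,0, 0,0,0,0,0]' && python3 - <<'E'
from h import *
p,m=st(); c=cam("wrist"); im=snap("wrist","w8.png"); cv2.imwrite('pics/c8.png',im[:,:,::-1])
print(m.T@(np.array([.5165,-.0345,.135])-p)/.04, w2px(c,[p+m[:,2]*.025]))
E
```

```text
clock: 19.18
position: [0.5174, -0.039, 0.1436]
ee_rot: [-2.214, -2.201, -0.002]
force: [0.6, -0.8, -0.1]
width: 0.004
t 19.18 p [ 0.5174 -0.039   0.1436] F [ 0.6 -0.8 -0.1] w 0.4 q7 0.32
tool x [0.006 1.    0.015] y [ 1.    -0.006 -0.013] z [-0.013  0.015 -1.   ]
[ 0.10948233 -0.01921423  0.21723893] [[317.13943226 305.81202515]]
```

View pics/c8.png

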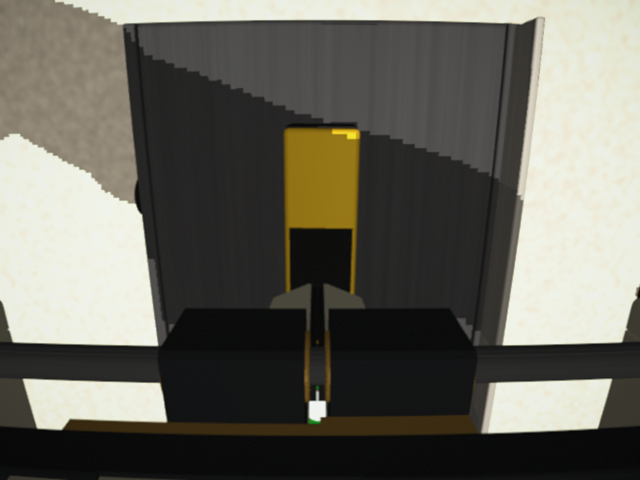

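The closed tips at (317,306) are over the black pad and centred across the level. Now I press in small steps.

```bash
python3 -m jog '[0,0.1,0,0.08,0, 0,0,0,0.08,0, 0,0,0,0,0]'; python3 -m jog '[0,0,0,0.06,0, 0,0,0,0,0]'
```

```text
clock: 19.48
position: [0.5178, -0.035, 0.1374]
ee_rot: [-2.216, -2.2, -0.004]
force: [-0.6, -1.1, 0.7]
width: 0.005
clock: 19.65
position: [0.5181, -0.0348, 0.1354]
ee_rot: [-2.216, -2.201, -0.005]
force: [-2.1, -0.2, 2.1]
width: 0.003
```

```bash
python3 -m jog '[0,0,0,0.05,0, 0,0,0,0,0]'
```

```text
clock: 19.82
position: [0.5184, -0.0349, 0.1358]
ee_rot: [-2.215, -2.2, -0.008]
force: [0.9, 0.9, 0.0]
width: 0.005
```

```bash
python3 -m jog '[0,0,0,0.08,0, 0,0,0,0.08,0]'
```

```text
clock: 19.98
position: [0.5191, -0.035, 0.1348]
ee_rot: [-2.215, -2.199, -0.015]
force: [-22.7, 2.0, 69.6]
width: 0.007
```

```bash
python3 -m jog '[0,0,0,0.12,0, 0,0,0,0.12,0]'
```

```text
clock: 20.15
position: [0.5191, -0.0352, 0.1347]
ee_rot: [-2.213, -2.195, -0.027]
force: [-26.8, 2.0, 81.7]
width: 0.005
```

Far too hard; back off at once.

```bash
python3 -m jog '[0,0,0,-0.1,0, 0,0,0,-0.05,0]' && python3 - <<'E'
from h import *
st()
E
```

```text
clock: 20.32
position: [0.5196, -0.0356, 0.1439]
ee_rot: [-2.214, -2.194, -0.034]
force: [0.3, 0.5, -0.3]
width: 0.004
t 20.32 p [ 0.5196 -0.0356  0.1439] F [ 0.3  0.5 -0.3] w 0.4 q7 0.34
tool x [0.009 0.999 0.033] y [ 1.    -0.009 -0.002] z [-0.002  0.033 -0.999]
```

```bash
python3 -m jog '[0,0,0,-0.5,0, 0,0.3,0,-0.6,0, 0,0.5,0,-0.4,0, 0,0.5,0,0,0, 0,0.3,0,0,0, 0,0,0,0,0, 0,0,0,0,0]' && python3 - <<'E'
from h import *
p,m=st()
ims={}
for n in("wrist","scene","top"):
    im=snap(n,n+"9.png"); ims[n]=im
    try: bubble(im,cam(n))
    except Exception: print(n,'none')
redwing(ims["top"],cam("top"))
w,s=ims["wrist"],ims["scene"]
cv2.imwrite('pics/c9.png',np.hstack([cv2.resize(w[:,:,::-1],(400,300)),cv2.resize(s[190:325,185:365,::-1],(400,300),interpolation=2)]))
E
```

```text
clock: 20.9
position: [0.5205, 0.0281, 0.2087]
ee_rot: [-2.216, -2.194, -0.035]
force: [-0.7, -0.6, -0.2]
width: 0.005
t 20.9 p [0.5205 0.0281 0.2087] F [-0.7 -0.6 -0.2] w 0.5 q7 0.14
tool x [0.01  0.999 0.032] y [ 1.    -0.01  -0.001] z [-0.     0.032 -0.999]
wrist none
vial y range -0.12236954926395494 -0.06211287023353085 x 0.5069694056346378 0.5266101264727243 bubble n 42 y -0.0993927385098501 -0.08381664975338746 mid -0.09160469413161879
vial y range -0.12235431180659208 -0.06498730797470387 x 0.5089661258431155 0.5236517524375917 bubble n 30 y -0.10225265099038107 -0.0850450575650082 mid -0.09364885427769463
```

View pics/c9.png

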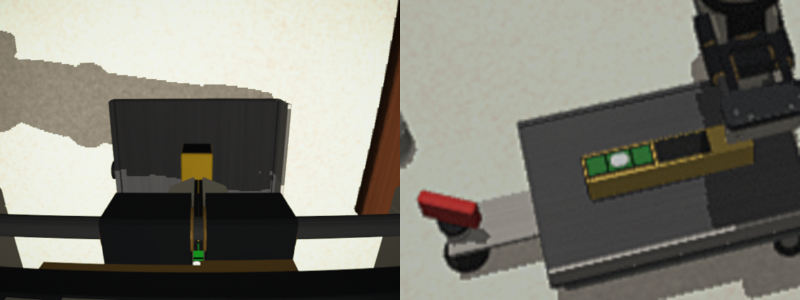

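Level and bubble are unmoved (scene and top readings are the same as before the press). Returning for a gentler press.

```bash
python3 -m jog '[0,-0.4,0,0,0, 0,-0.5,-0.03,0.2,0, 0,-0.4,-0.03,0.4,0, 0,-0.2,0,0.5,0, 0,0,0,0.3,0, 0,0,0,0.1,0, 0,0,0,0,0]' && python3 - <<'E'
from h import *
p,m=st(); print(m.T@(np.array([.5172,-.0345,.138])-p)/.04)
E
```

```text
clock: 21.63
position: [0.5162, -0.0411, 0.1434]
ee_rot: [-2.23, -2.183, -0.03]
force: [0.0, -0.1, 0.8]
width: 0.0
t 21.63 p [ 0.5162 -0.0411  0.1434] F [ 0.  -0.1  0.8] w 0.0 q7 0.34
tool x [0.021 0.999 0.029] y [ 1.    -0.021 -0.002] z [-0.001  0.029 -1.   ]
[0.16235193 0.02279243 0.13897784]
```

```bash
python3 -m jog '[0,0.16,0,0.1,0, 0,0,0,0.05,0, 0,0,0,0,0]'; python3 -m jog '[0,0,0,0.03,0]'
```

```text
clock: 21.88
position: [0.5167, -0.0346, 0.1379]
ee_rot: [-2.231, -2.182, -0.031]
force: [-0.0, 0.0, -0.0]
width: 0.007
clock: 21.97
position: [0.5171, -0.034, 0.1372]
ee_rot: [-2.23, -2.183, -0.032]
force: [0.9, 0.8, -0.5]
width: 0.001
```

```bash
python3 -m jog '[0,0,0,0.03,0]'
```

```text
clock: 22.05
position: [0.5174, -0.0336, 0.1363]
ee_rot: [-2.23, -2.184, -0.033]
force: [0.3, -0.1, -0.1]
width: 0.006
```

```bash
python3 -m jog '[0,0,0,0.03,0]'
```

```text
clock: 22.13
position: [0.5177, -0.0333, 0.1354]
ee_rot: [-2.229, -2.185, -0.034]
force: [-2.7, -1.6, 7.7]
width: 0.005
```

```bash
python3 -m jog '[0,0,0,0.02,0]'
```

```text
clock: 22.22
position: [0.5177, -0.0333, 0.1353]
ee_rot: [-2.229, -2.185, -0.034]
force: [-5.1, -0.8, 18.3]
width: 0.006
```

```bash
python3 -m jog '[0,0,0,0.01,0]'
```

```text
clock: 22.3
position: [0.5177, -0.0333, 0.1354]
ee_rot: [-2.229, -2.185, -0.035]
force: [-2.1, 0.2, 5.4]
width: 0.004
```

```bash
python3 -m jog '[0,0,0,0.014,0]'
```

```text
clock: 22.38
position: [0.5177, -0.0334, 0.1354]
ee_rot: [-2.229, -2.185, -0.036]
force: [-2.4, 0.7, 5.9]
width: 0.006
```

```bash
python3 -m jog '[0,0,0,0.017,0]'
```

```text
clock: 22.47
position: [0.5177, -0.0334, 0.1353]
ee_rot: [-2.229, -2.185, -0.037]
force: [-3.8, 0.5, 9.8]
width: 0.007
```

```bash
python3 - <<'E'
from h import *
for i in range(34):
    im=get_image("scene")
    if i%6==0: print(np.round(observe()['force'],1))
bubble(im,cam("scene")); st()
cv2.imwrite('pics/c10.png',cv2.resize(im[150:390,100:420,::-1],(800,600),interpolation=2))
for n,p in(("top",(0,0)),): cv2.imwrite('pics/top10.png',get_image("top")[:,:,::-1])
a=cv2.imread('pics/top1.png');b=cv2.imread('pics/top10.png')
for n,(x,y) in dict(bowl=(209,167),jar=(425,273),bottle=(453,191)).items():
    print(n,np.abs(a[y-18:y+18,x-18:x+18].astype(int)-b[y-18:y+18,x-18:x+18]).mean())
E
```

```text
[-3.3  0.4  7.6]
[-3.4  0.1  8.5]
[-3.4  0.4  8.7]
[-2.9 -0.2  8.8]
[-2.5 -0.2  8.2]
[-3.2  0.7  9.1]
vial y range -0.12236954926395494 -0.06266362162868411 x 0.5071193351457899 0.526324670870902 bubble n 43 y -0.0993927385098501 -0.08381664975338746 mid -0.09160469413161879
t 24.17 p [ 0.5176 -0.0334  0.1354] F [-3.  -0.6  8.5] w 0.5 q7 0.33
tool x [0.02  0.999 0.031] y [ 1.    -0.02   0.002] z [ 0.003  0.031 -1.   ]
bowl 2.8060699588477367
jar 2.9277263374485596
bottle 2.79809670781893
```

View pics/c10.png

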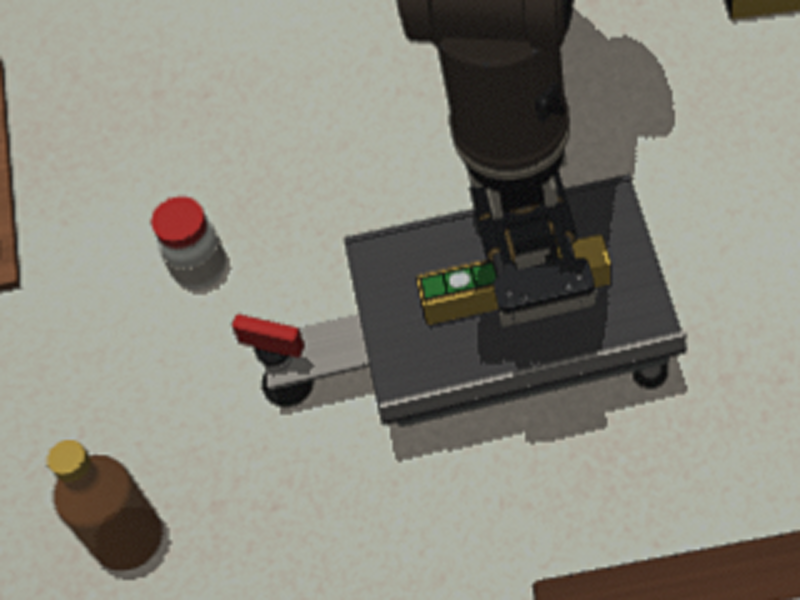

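The bubble at (458,280) is clear between the lines. Steady force is 8.5 N, so one small nudge towards 10 N.

```bash
python3 -m jog '[0,0,0,0.02,0]' && python3 - <<'E'
from h import *
f=[]
for i in range(14):
    im=get_image("scene"); f.append(observe()['force'][2])
print(np.round(f,1)); bubble(im,cam("scene"))
E
```

```text
clock: 24.3
position: [0.5177, -0.0334, 0.1353]
ee_rot: [-2.229, -2.185, -0.038]
force: [-3.8, -0.6, 12.5]
width: 0.007
[11.2 10.4 10.  10.7 10.3 10.1 10.9 11.2 10.1 11.1 11.1 10.8 10.9 11. ]
vial y range -0.12236954926395494 -0.06266362162868411 x 0.5071193351457899 0.5264554415950482 bubble n 43 y -0.0993927385098501 -0.08381664975338746 mid -0.09160469413161879
```

```bash
python3 -c "from cell import *
sign_off()"
```

```text
the job is handed in; nothing more can be done
```

The job is done and handed in at about 25 s, with the arm still pressing the level at 10–11 N and the bubble between the lines. One press along the way was far too hard.

- **Placing:** I laid the middle-sized level (measured 160 mm long) on the plate with its +x end pointing at the knob and let go.
- **Levelling:** I turned the red knob about 49° (0.86 rad) clockwise. The bubble went from about 6 mm off to mid-vial; the top camera read 0.0 mm and the scene camera about 0.6–0.9 mm, both well inside ±3 mm.
- **Hard press:** My first press overshot to about 70–82 N on the fingertips for a moment, below the 120 N wrist limit. I backed off, checked that the level and bubble had not moved, and pressed again gently.
- **Final checks:** The press held steady for 0.7 s. The bowl, jar and bottle look unchanged in the top picture.
- **Unconfirmed:** The wrist force could not show clearly when the level first touched the plate, because its weight is close to the sensor noise. It looked flat in the pictures after release.

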